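# Roll a sample tube onto the reader's line and start the reading

## Task

Push the top of the lying sample tube sideways with your fingertips so that it rolls over the flat code reader and comes to rest lying along the dark line, centred over it. Then let go of it and press the white start button fully down and release it. Do not lift the tube or press the button before the tube is in place, and leave the other things where they stand.

Things in the scene. Friction and masses are not known exactly. Their poses are not given: they have to be found in the camera images.
- tube: capped white plastic tube lying on the reader plate: cylinder 30 mm in diameter, 110 mm long (ribbed grey cap at +y, flat foot at -y), about 45 g. Origin at its centre, 15 mm above the plate; y runs along the tube, x and z turn as it rolls (z up at the start). Starts 60 to 85 mm from the line, on either side, within 6 degrees of parallel. Rolls with a little resistance.
- reader: the code reader, fixed to the bench: a flat grey plate 280 mm (its x) by 230 mm (its y), its top 14 mm above the bench, with a low white housing 28 mm high at its far (+x) end, from 140 to 190 mm from its origin. Origin at the centre of its underside, x roughly away from the robot.
- line_mid (a point): middle of the dark line on the plate, at the plate's top surface; the line is 170 mm long and 4 mm wide and runs along this frame's y axis; x points across the line, roughly away from the robot, z up.
- start (a joint): travel of the start button, m: 0 up, 0.006 fully down; spring-loaded, about 4 N fully down, comes back up by itself.
- start_top (a point): centre of the top of the round white start button, 32 mm in diameter, its top 18 mm above the bench, on a round grey base fixed to the bench left or right of the reader; pressed straight down.
- vial: small capped amber vial, 26 mm in diameter, 50 mm tall, standing on the plate on the other side of the line from the tube; leave alone. Origin at the centre of its underside.
- flask: white bottle with red cap, 60 mm in diameter, 120 mm tall, on the bench on the other side of the reader from the button; leave alone. Origin at the centre of its underside.
- beaker: glass beaker, about 60 mm in diameter, 70 mm tall; leave alone. Origin at the centre of its underside.
- jar: white jar with yellow cap, 56 mm in diameter, 70 mm tall; leave alone. Origin at the centre of its underside.
- dish: flat clear dish, 90 mm in diameter, 15 mm high; leave alone. Origin at the centre of its underside.
Mind the look-alikes: they are no part of the job. What is shaped like the tube but purple or yellow is not meant. What is shaped like the part that bears start but pink is not meant.

How it is judged:
On the way, in this order (a step that is already met when the one before it is completed fails the run):
1. the tube has rolled: it has turned more than about 125 degrees about its own axis (angle between tube's own z axis and vertical above 2.2 rad), for 0.05 s.
2. the tube lies still along the line, let go (x of tube in the frame of line_mid between -0.006 and 0.006 m and y of tube in the frame of line_mid between -0.03 and 0.03 m and angle between the y axis of tube and the y axis of line_mid, either way round below 0.17 rad and z of tube in the frame of line_mid between 0.012 and 0.018 m and linear speed of tube below 0.01 m/s and contact force between tube and the arm below 0.05 N), for 0.3 s.
3. the start button is pressed down (at least 4.5 mm) (value of joint start above 0.0045 m), for 0.05 s.
4. the start button is released (value of joint start below 0.002 m), for 0.1 s.
At the end, for the whole second after the job is handed in: The tube lies at rest on the plate, untouched, its centre within 6 mm of the line's middle across it and 30 mm along it, its axis within 0.17 rad (10 degrees) of the line; the start button has been pressed and is up again (all of step 2 and value of joint start below 0.002 m).
It fails at once if the tube is lifted off the plate or one end is raised (centre over 10 mm up) (z of tube in the frame of line_mid above 0.025 m).
It fails at once if the tube rolls off the plate (z of tube in the frame of line_mid below 0.007 m).
It fails at once if the button is pressed while the tube is not on the line (value of joint start above 0.003 m and not (x of tube in the frame of line_mid between -0.006 and 0.006 m and y of tube in the frame of line_mid between -0.03 and 0.03 m and angle between the y axis of tube and the y axis of line_mid, either way round below 0.17 rad and z of tube in the frame of line_mid between 0.012 and 0.018 m)).
It fails at once if another thing (vial, flask, beaker, jar or dish) is moved by more than 15 mm (distance of any of vial, flask, beaker, jar, dish from where it was at the start of the episode above 0.015 m).
It also fails if it takes over 58 s, if anything falls off the work surface, if the arm or the gripper's body presses on something with over 40 N, if the wrist force passes 120 N, or if a joint passes its speed limit or range.

## Robot

A 7-joint arm with a two-finger parallel gripper is mounted at the origin on the work surface. World frame = base frame: x ahead of the robot, y to its left, z up, the work surface at z = 0. Lengths are in m, angles in rad, forces in N, time in s.
With the tool pointing down it reaches from about 0.425 to 0.875 m from the base axis. Payload 4.7 kg.
Tool frame: the origin (TCP) lies between the finger pads; the fingertips stand 11 mm ahead of it and the grasp point (between the pads) lies 8 mm behind it; z points along the fingers, y is the direction in which the jaws open and shut (so a half turn about z gives the same grasp; the last joint's range is limited). The gripper opens to 87 mm and grips with 3 to 60 N. Pads are 19 mm wide; open, the fingers measure 117 mm over their backs; the gripper's body (75 mm by 190 mm) begins 51 mm behind the grasp point.
Start: joints at [1.132, 0.321, -0.07, 1.45, 0.023, 1.371, -0.057], TCP at [0.284, -0.585, 0.234] pointing down, gripper open.
Joint ranges: [-2.86, 2.86], [-0.3, 2.09], [-1.38, 1.24], [0.06, 2.45], [-1.56, 4.7], [0.09, 2.05], [-2.69, 2.69]. Speed limits (rad/s): [2.57, 2.57, 3.14, 3.14, 3.14, 3.14, 3.14].

## Interface

Orientations are given as a rotation vector (axis times angle).
In Python, from station import bot, get_image, get_calibration, order gives the robot as it stands.
- The arm moves only by the tool send_rows, never from a script. Its argument "steps" is a list of rows, each a list of 7 numbers: the closure, from -1 (fully open) to 1 (shut), then the shift along the tool's x, y, z in units of 60 mm (1.0 is 60 mm), then the turn, a rotation vector about the tool's x, y, z in rad. In form: [[fingers, dx, dy, dz, rx, ry, rz], ...]. A call has exactly 5 rows; each row shifts and turns the commanded pose from where the row before left it, along the tool's axes as they then stand; what a row does not reach is not made up. A row lasts 1/8 s, in which the tool goes at most 62.5 mm and 10.7 degrees, less where a joint would pass 70% of its speed; a pose out of reach is approached as far as the arm can. A call is refused whole if a number of a shift passes 1 or a number of a turn 0.188, either way. A call with a gripper value outside its range is refused whole. The fingers move at their own pace and stop on an object; the grip force is fixed at half the most. Time passes only in rows, so rows that do not move let the fingers close, or fill a call up. It gives the time, the measured TCP pose, the force and the opening at its end, in the units of the state.
- bot.get_state(): the state, without advancing time (a new reading comes with each control period).
- get_image(name): name is "scene" or "top" or "wrist"; returns the picture (400x640x3 uint8, blue, green, red); there is no depth.
- get_calibration(name): a dict with "mtx" (3x3 intrinsics, pixels), "k1" (the pictures are not rectified: a ray, as slopes to the right and down, at radius r is drawn at 1 + k1 r^2 times it, then the intrinsics apply), "world_from_camera" (4x4, takes a point from camera to world coordinates). Camera axes: x right, y down, z forward; pixel columns grow to the right and rows downward; lengths in m; the calibration is good to about 2 mm. A picture is of the moment at which its call begins: read the wrist's pose just before it. get_calibration takes no time and is no camera call; for the wrist camera it gives the pose at the moment of the call.
- order.finish_job(): hands the job in, once; it reports no verdict.
The state is a dict: "time_s": time; "q": joint angles; "joint_vel": joint speeds; "joint_torque": joint torques, N m; "position": TCP position; "tool_rot": TCP orientation; "contact_force": force on the tool from outside, world axes, zero at the start; "ft_torque": the same for the moment, N m; "width": finger opening in m.
Only numpy, scipy, OpenCV 4.12 (cv2) and the standard library are available. Lean on these libraries where they do the work, as an engineer would, in place of code of your own. Each camera call takes 0.05 s, during which the arm holds its last target.

## Working session

There is one attempt and no reset: what is moved stays moved. The work goes in short steps, Python scripts to look and compute and a tool call to move; the robot and the scene stay as the last step left them, time stands still between calls to the robot, and variables do not carry over. Pictures are saved under pics/ and viewed, and the job is handed in when it is done.

Besides the shell and the picture viewer there is one more tool, called as name(argument=value, ...) on one line, values as JSON. send_rows: Moves the arm, as the interface text tells. Its arguments: {"type":"object","properties":{"steps":{"type":"array","items":{"type":"array","items":{"type":"number"}}}},"required":["steps"]}

```bash
mkdir -p pics; ls; python3 - <<'E'
from station import bot,get_image,get_calibration
import cv2
s=bot.get_state();print(s)
for n in("scene","top"):
    cv2.imwrite(f"pics/{n}0.png",get_image(n));print(n,get_calibration(n))
print(get_calibration("wrist"))
E
```

```text
pics
{'time_s': 0.0, 'q': array([ 1.13211017,  0.32180526, -0.07006994,  1.45168765,  0.02260498,
        1.37076824, -0.05688827]), 'joint_vel': array([-9.42044509e-04,  6.34849955e-04,  2.13060542e-05,  7.25964952e-04,
       -9.14286426e-04, -1.88771343e-04, -2.57581161e-04]), 'joint_torque': array([-1.63025234e-04, -4.91294861e+01, -4.04138686e-01, -3.12529492e+01,
       -6.39822450e-02,  4.37844114e-02,  1.39444119e-04]), 'position': array([ 0.28407231, -0.58405121,  0.23246653]), 'tool_rot': array([-3.05965546e+00, -7.04814424e-01,  8.26269035e-04]), 'contact_force': array([-0.34836134,  0.38329857, -0.28785102]), 'ft_torque': array([-0.02941602, -0.02541209, -0.02617169]), 'width': 0.08747693019626379}
scene {'mtx': array([[372.54715585,   0.        , 315.65579953],
       [  0.        , 372.54715585, 200.77161757],
       [  0.        ,   0.        ,   1.        ]]), 'k1': 0.011537507904995884, 'world_from_camera': array([[ 0.17062199,  0.59247644, -0.78731175,  1.30877038],
       [ 0.98515574, -0.087268  ,  0.14782581, -0.19039533],
       [ 0.01887619, -0.80084703, -0.598
[... 399 characters left out ...]
98805e-01,  1.27752301e-03, -8.70414286e-04,
        -2.03085087e-02],
       [ 6.99423864e-04, -1.28221745e-01, -9.91745277e-01,
         8.59807163e-01],
       [ 0.00000000e+00,  0.00000000e+00,  0.00000000e+00,
         1.00000000e+00]])}
{'mtx': array([[301.36330592,   0.        , 322.13421008],
       [  0.        , 301.36330592, 199.52579956],
       [  0.        ,   0.        ,   1.        ]]), 'k1': -0.02303277020900594, 'world_from_camera': array([[ 0.43635703, -0.86836767, -0.23564831,  0.34700046],
       [-0.89977119, -0.42173208, -0.11204402, -0.55295961],
       [-0.00208505,  0.26092076, -0.96535797,  0.38291808],
       [ 0.        ,  0.        ,  0.        ,  1.        ]])}
```

View pics/scene0.png

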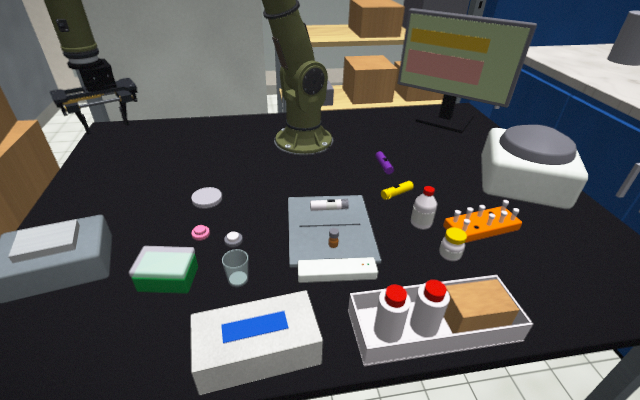

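View pics/top0.png

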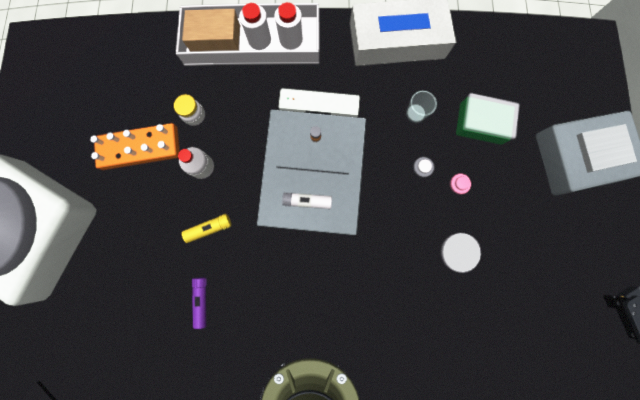

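The white tube is at top-image pixel (307,200), the line runs (277,167)-(349,173), and the white button is at (424,167). The look-alikes are the yellow tube at (206,229), the purple tube at (199,303) and the pink button at (461,184). The vial is at (316,134). Next I'll check a close crop.

```bash
python3 - <<'E'
import cv2
a=cv2.imread("pics/top0.png")[80:245,245:485]
cv2.imwrite("pics/crop0.png",cv2.resize(a,None,fx=3.3,fy=3.3,interpolation=cv2.INTER_CUBIC))
b=cv2.imread("pics/scene0.png")[180:290,190:390]
cv2.imwrite("pics/crop1.png",cv2.resize(b,None,fx=4,fy=4,interpolation=cv2.INTER_CUBIC))
E
```

```text
(no output)
```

View pics/crop0.png

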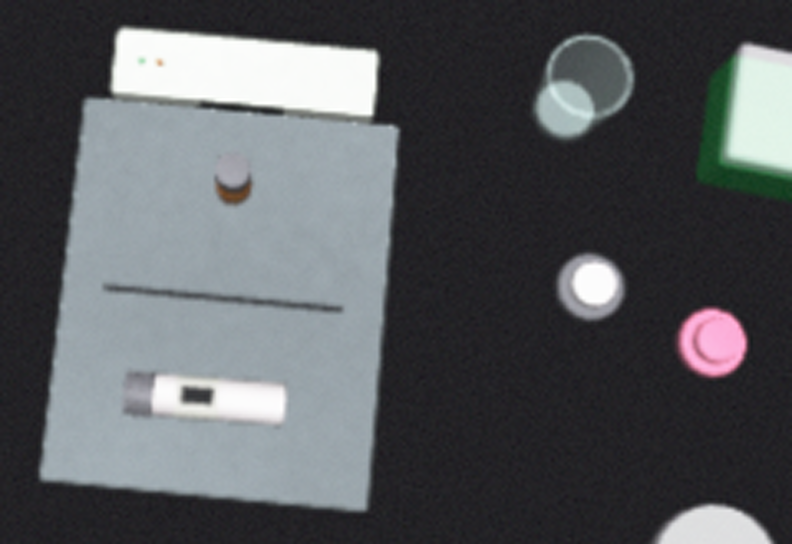

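View pics/crop1.png

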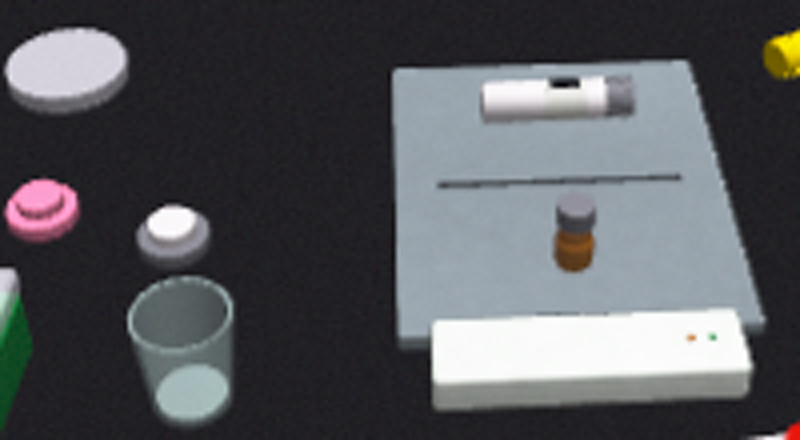

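```bash
cat > h.py <<'E'
import numpy as np,cv2
from station import bot,get_image,get_calibration
def px2w(n,uv,z,c=None):
    c=c or get_calibration(n);K=c["mtx"];k=c["k1"];T=c["world_from_camera"]
    p=cv2.undistortPoints(np.array([[uv]],float),K,np.array([k,0,0,0.]))[0,0]
    d=T[:3,:3]@np.array([p[0],p[1],1]);o=T[:3,3]
    return o+d*(z-o[2])/d[2]
def w2px(n,P,c=None):
    c=c or get_calibration(n);T=np.linalg.inv(c["world_from_camera"])
    r=cv2.projectPoints(np.array([P],float),cv2.Rodrigues(T[:3,:3])[0],T[:3,3],c["mtx"],np.array([c["k1"],0,0,0.]))[0]
    return r[0,0]
E
python3 - <<'E'
from h import *
np.set_printoptions(precision=4,suppress=True)
t=lambda x,y:(245+(x+.5)/3.3-.5,80+(y+.5)/3.3-.5)
s=lambda x,y:(190+(x+.5)/4-.5,180+(y+.5)/4-.5)
def show(nm,a,za,b):
    print(nm,px2w("top",t(*a),za)[:2],px2w("scene",s(*b),za)[:2])
show("lineL",(104,287),.014,(681,177));show("lineR",(342,309),.014,(438,185))
show("button",(596,284),.018,(173,222))
show("tubecap",(124,393),.029,(634,96));show("tubefoot",(286,403),.029,(482,103))
show("vialtop",(233,168),.064,(576,203))
show("beakerbot",(565,110),.003,(194,393))
show("plateNR",(366,511),.014,(392,70)); show("plateNL",(40,480),.014,(688,62));
show("plateFR",(398,127),.014,(398,335))
E
```

```text
lineL [0.5493 0.0787] [0.5472 0.08  ]
lineR [ 0.5332 -0.0903] [ 0.5304 -0.0891]
button [ 0.5506 -0.2716] [ 0.5461 -0.2686]
tubecap [0.4718 0.062 ] [0.4701 0.0641]
tubefoot [ 0.4647 -0.0496] [ 0.4621 -0.0474]
vialtop [ 0.6212 -0.0135] [ 0.6185 -0.0127]
beakerbot [ 0.6852 -0.2589] [ 0.6846 -0.2573]
plateNR [ 0.3908 -0.1053] [ 0.3919 -0.1056]
plateNL [0.4125 0.1216] [0.4147 0.1218]
plateFR [ 0.6675 -0.1328] [ 0.6668 -0.1326]
```

```bash
cat > plan.py <<'E'
from h import *
from scipy.spatial.transform import Rotation as R
np.set_printoptions(precision=4,suppress=True)
def st():
    s=bot.get_state();r=R.from_rotvec(s["tool_rot"]);M=r.as_matrix()
    print("t",round(s["time_s"],2),"p",s["position"],"F",s["contact_force"],"w",round(s["width"],4),"toolx",M[:,0],"tooly",M[:,1])
    return s,r
LM=np.array([.5401,-.0052,.014]);LX=np.array([.9953,-.097,0]);LY=np.array([.097,.9953,0])
def goal(yaw,flip=False):
    # tool z down, tool y along line x (rotated by yaw)
    y=R.from_rotvec([0,0,yaw]).apply(LX)*(-1 if flip else 1);z=np.array([0,0,-1.]);x=np.cross(y,z)
    return R.from_matrix(np.c_[x,y,z])
def rel(P,Rg):
    s,r=st();d=r.inv().apply(np.array(P)-s["position"])/.06
    rv=(r.inv()*Rg).as_rotvec()
    print("total units",d,"turn",rv,"rot rows",np.abs(rv).max()/.18,"maxunits",np.abs(d).max())
    # shift expressed in goal tool frame
    print("in goal frame",Rg.inv().apply(np.array(P)-s["position"])/.06)
E
python3 - <<'E'
from plan import *
for f in(0,1):
    rel([.45,.007,.15],goal(0,f))
E
```

```text
t 0.1 p [ 0.2841 -0.5841  0.2326] F [ 0.4083 -0.4254  0.4804] w 0.0872 toolx [ 0.8992  0.4375 -0.0001] tooly [ 0.4375 -0.8992 -0.0017]
total units [ 6.7964 -7.6468  1.3883] turn [-0.0016 -0.0008 -1.0208] rot rows 5.671283443533844 maxunits 7.646800977944172
in goal frame [10.0733  1.7962  1.3762]
t 0.1 p [ 0.2841 -0.5841  0.2326] F [ 0.4083 -0.4254  0.4804] w 0.0872 toolx [ 0.8992  0.4375 -0.0001] tooly [ 0.4375 -0.8992 -0.0017]
total units [ 6.7964 -7.6468  1.3883] turn [-0.0009  0.0019  2.1208] rot rows 11.782004347779804 maxunits 7.646800977944172
in goal frame [-10.0733  -1.7962   1.3762]
```

```bash
python3 - <<'E'
from plan import *
from scipy.optimize import fsolve
s,r=st();n=10;G=goal(0);rz=-.102
def sim(v):
    p=s["position"].copy();q=r
    for i in range(n):
        p=p+q.apply(np.array(v)*.06);q=q*R.from_rotvec([0,0,rz])
    return p
print(fsolve(lambda v:sim(v)-np.array([.445,.004,.13]),[.9,-.3,.1]))
E
```

```text
t 0.1 p [ 0.2841 -0.5841  0.2326] F [ 0.4083 -0.4254  0.4804] w 0.0872 toolx [ 0.8992  0.4375 -0.0001] tooly [ 0.4375 -0.8992 -0.0017]
[ 0.9806 -0.4051  0.1722]
```

send_rows(steps=[[1,0.98,-0.4,0.17,0,0,-0.102],[1,0.98,-0.4,0.17,0,0,-0.102],[1,0.98,-0.4,0.17,0,0,-0.102],[1,0.98,-0.4,0.17,0,0,-0.102],[1,0.98,-0.4,0.17,0,0,-0.102]])

```text
time_s: 0.72
position: [0.4385, -0.3183, 0.1833]
tool_rot: [-2.782, -1.46, -0.0]
contact_force: [1.1, 0.7, -0.6]
width: 0.045
```

send_rows(steps=[[1,0.98,-0.4,0.17,0,0,-0.102],[1,0.98,-0.4,0.17,0,0,-0.102],[1,0.98,-0.4,0.17,0,0,-0.102],[1,0.98,-0.4,0.17,0,0,-0.102],[1,0.98,-0.4,0.17,0,0,-0.102]])

```text
time_s: 1.35
position: [0.4424, -0.0131, 0.134]
tool_rot: [2.324, 2.114, 0.0]
contact_force: [1.1, 1.5, 0.4]
width: 0.002
```

```bash
python3 - <<'E'
from plan import *
rel([.4535,.0085,.075],goal(0.0))
print(bot.get_state()["q"])
cv2.imwrite("pics/w1.png",get_image("wrist"))
E
```

```text
t 1.35 p [ 0.4424 -0.0131  0.134 ] F [1.1051 1.5217 0.4429] w 0.002 toolx [0.0942 0.9956 0.0001] tooly [ 0.9956 -0.0942  0.0004]
total units [0.3753 0.1496 0.9838] turn [ 0.0004 -0.0001  0.0029] rot rows 0.015893117381145155 maxunits 0.9838273397184787
in goal frame [0.3758 0.1489 0.9837]
[ 0.5857 -0.0259 -0.602   2.0474 -0.0164  1.1152 -0.1033]
```

View pics/w1.png

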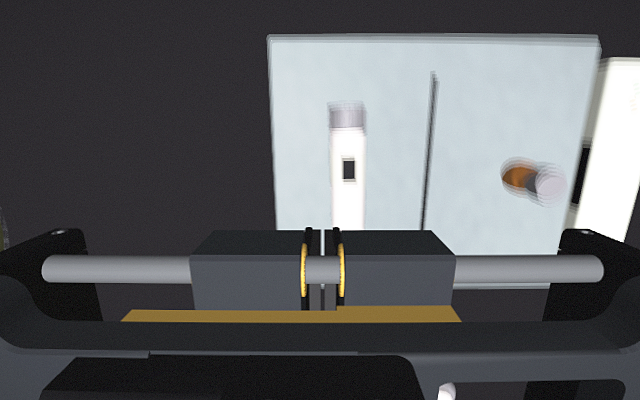

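send_rows(steps=[[1,0.2,0.05,0.3,0,0,0.003],[1,0.18,0.1,0.3,0,0,0],[1,0,0,0.2,0,0,0],[1,0,0,0,0,0,0],[1,0,0,0,0,0,0]])

```text
time_s: 2.02
position: [0.4541, 0.0059, 0.0868]
tool_rot: [2.332, 2.105, -0.0]
contact_force: [0.4, 0.0, 0.0]
width: 0.0003
```

```bash
python3 - <<'E'
from plan import *
rel([.4535,.0085,.075],goal(0.0))
a=get_image("scene")[130:260,240:400];b=get_image("wrist")
cv2.imwrite("pics/s2.png",cv2.resize(a,None,fx=4.5,fy=4.5,interpolation=cv2.INTER_CUBIC))
cv2.imwrite("pics/w2.png",b)
E
```

```text
t 2.02 p [0.4541 0.0059 0.0868] F [0.4487 0.0333 0.0068] w 0.0003 toolx [ 0.1019  0.9948 -0.0003] tooly [ 0.9948 -0.1019  0.0003]
total units [ 0.0425 -0.015   0.1963] turn [ 0.0003  0.0003 -0.0049] rot rows 0.027317372667336224 maxunits 0.19630535997500848
in goal frame [ 0.0425 -0.0147  0.1963]
```

View pics/s2.png

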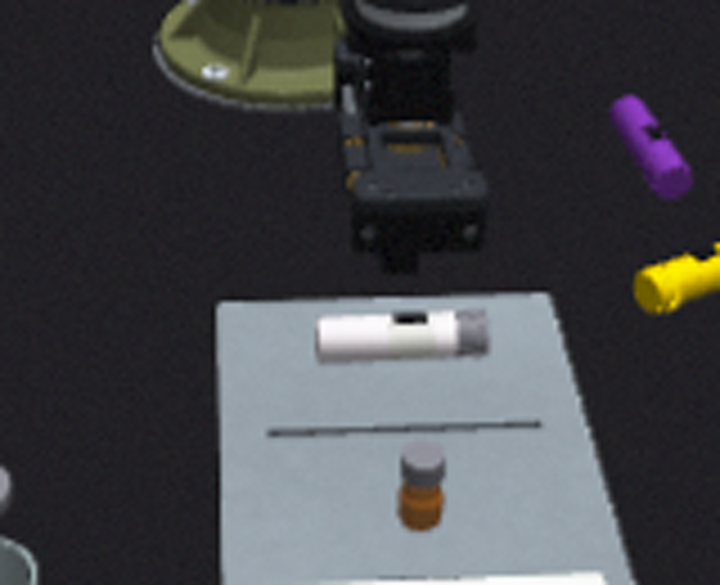

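View pics/w2.png

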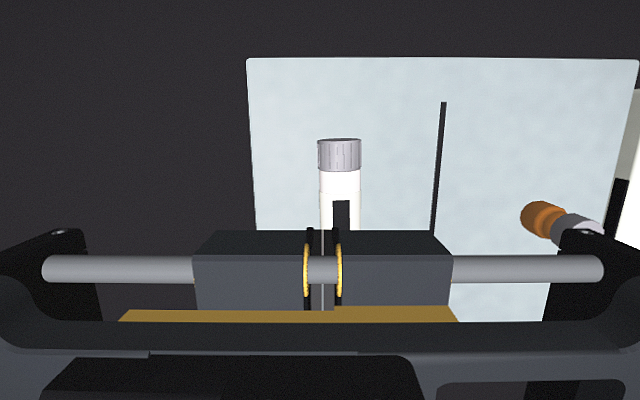

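send_rows(steps=[[1,0.04,0.05,0.2,0,0,0],[1,0,0,0.2,0,0,0],[1,0,0,0.1,0,0,0],[1,0,0,0.02,0,0,0],[1,0,0,0.01,0,0,0]])

```text
time_s: 2.75
position: [0.4575, 0.0087, 0.0548]
tool_rot: [2.33, 2.106, 0.0]
contact_force: [-1.3, -0.7, 2.8]
width: 0.0007
```

send_rows(steps=[[1,0,0.06,0.01,0,0,0],[1,0,0.1,0,0,0,0],[1,0,0.1,0,0,0,0],[1,0,0.08,0,0,0,0],[1,0,0,0,0,0,0]])

```text
time_s: 3.38
position: [0.4796, 0.007, 0.0553]
tool_rot: [2.329, 2.105, 0.004]
contact_force: [0.6, 1.2, 6.2]
width: 0.0003
```

```bash
python3 - <<'E'
from plan import *
st()
a=get_image("scene")[130:260,240:400];b=get_image("wrist")
cv2.imwrite("pics/s3.png",np.hstack([cv2.resize(a,None,fx=2.5,fy=2.5,interpolation=cv2.INTER_CUBIC),cv2.resize(b[75:400],(400,325))[:325]]))
E
```

```text
t 3.38 p [0.4796 0.007  0.0553] F [0.6056 1.1935 6.2418] w 0.0003 toolx [0.1007 0.9949 0.0007] tooly [ 0.9949 -0.1007  0.0035]
```

View pics/s3.png

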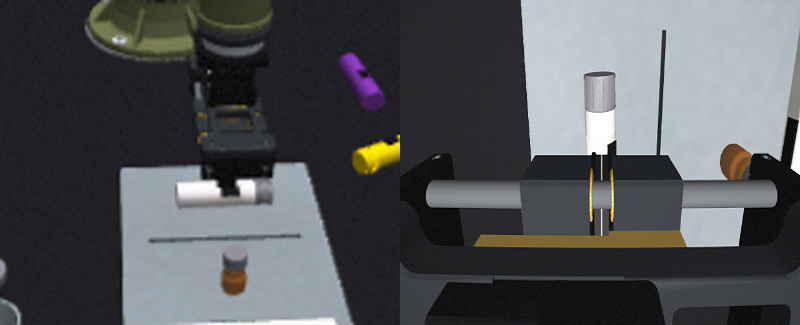

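send_rows(steps=[[1,0,0.1,0,0,0,0],[1,0,0.1,0,0,0,0],[1,0,0.1,0,0,0,0],[1,0,0,0,0,0,0],[1,0,0,-0.2,0,0,0]])

```text
time_s: 4.1
position: [0.494, 0.0044, 0.0652]
tool_rot: [-2.329, -2.105, 0.004]
contact_force: [-0.4, -0.5, -0.7]
width: 0.0005
```

```bash
python3 - <<'E'
from plan import *
st()
a=get_image("scene")[130:260,240:400];b=get_image("wrist")
cv2.imwrite("pics/s4.png",np.hstack([cv2.resize(a,None,fx=2.5,fy=2.5,interpolation=cv2.INTER_CUBIC),cv2.resize(b[75:400],(400,325))[:325]]))
cv2.imwrite("pics/w4.png",b)
E
```

```text
t 4.1 p [0.494  0.0044 0.0652] F [-0.3693 -0.5479 -0.7416] w 0.0005 toolx [ 0.1007  0.9949 -0.0005] tooly [ 0.9949 -0.1007 -0.0034]
```

View pics/s4.png

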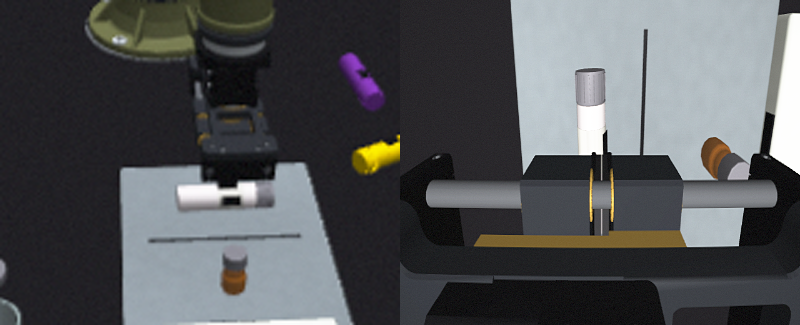

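View pics/w4.png

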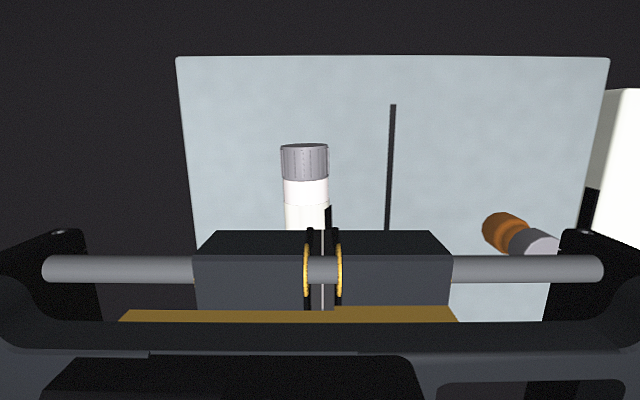

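```bash
cat >> plan.py <<'E'
def lf(P):
    d=np.array(P)-LM;return np.array([d@LX,d@LY,d[2]])
def tubepos(cap,foot,n="scene",z=.029):
    a,b=px2w(n,cap,z),px2w(n,foot,z);c=(a+b)/2
    print(n,"centre",c,"line frame",lf(c),"yaw rel line",np.arctan2((a-b)@LX,(a-b)@LY),"len",np.linalg.norm(a-b))
E
python3 - <<'E'
from plan import *
tubepos((349.6,206.8),(310.8,208.8))
for u in(281,304,328):print(lf(px2w("wrist",(u,165),.029)))
s,_=st();print("tool",lf(s["position"]))
E
```

```text
scene centre [0.482  0.0083 0.029 ] line frame [-0.0592  0.0078  0.015 ] yaw rel line -0.03320386504943029 len 0.11300329448073732
[-0.0721  0.0481  0.015 ]
[-0.0576  0.0481  0.015 ]
[-0.0426  0.048   0.015 ]
t 4.2 p [0.4956 0.0043 0.0668] F [-0.0091 -1.252  -0.0728] w 0.0004 toolx [ 0.1011  0.9949 -0.0009] tooly [ 0.9949 -0.1011  0.0008]
tool [-0.0452  0.0052  0.0528]
```

send_rows(steps=[[1,0,-0.2,0,0,0,0],[1,0,-0.2,0,0,0,0],[1,0,0,0.1,0,0,0],[1,0,0,0.1,0,0,0],[1,0,0,0,0,0,0]])

```text
time_s: 4.82
position: [0.4718, 0.007, 0.0539]
tool_rot: [2.331, 2.106, -0.0]
contact_force: [-1.2, 0.0, 2.1]
width: -0.0
```

send_rows(steps=[[1,0,0.08,0,0,0,0],[1,0,0.1,0,0,0,0],[1,0,0.1,0,0,0,0],[1,0,0.1,0,0,0,0],[1,0,0.1,0,0,0,0]])

```text
time_s: 5.45
position: [0.5025, 0.0047, 0.0553]
tool_rot: [2.329, 2.105, 0.004]
contact_force: [0.4, 0.6, 8.4]
width: 0.0007
```

send_rows(steps=[[1,0,0.1,0,0,0,0],[1,0,0.08,0,0,0,0],[1,0,0,0,0,0,0],[1,0,0,-0.2,0,0,0],[1,0,0,0,0,0,0]])

```text
time_s: 6.08
position: [0.5116, 0.0032, 0.0667]
tool_rot: [2.33, 2.106, 0.001]
contact_force: [-0.1, 0.9, -0.2]
width: 0.0005
```

```bash
cat > snap.py <<'E'
import sys
from plan import *
s,_=st();print("tool lf",lf(s["position"]))
a=get_image("scene")[130:260,240:400];b=get_image("wrist")
cv2.imwrite(f"pics/{sys.argv[1]}.png",cv2.resize(a,None,fx=5,fy=5,interpolation=cv2.INTER_CUBIC))
cv2.imwrite(f"pics/{sys.argv[1]}w.png",b)
E
python3 snap.py s5
```

```text
t 6.08 p [0.5116 0.0032 0.0667] F [-0.108   0.9422 -0.165 ] w 0.0005 toolx [ 0.1009  0.9949 -0.    ] tooly [ 0.9949 -0.1009  0.0013]
tool lf [-0.0291  0.0056  0.0527]
```

View pics/s5.png

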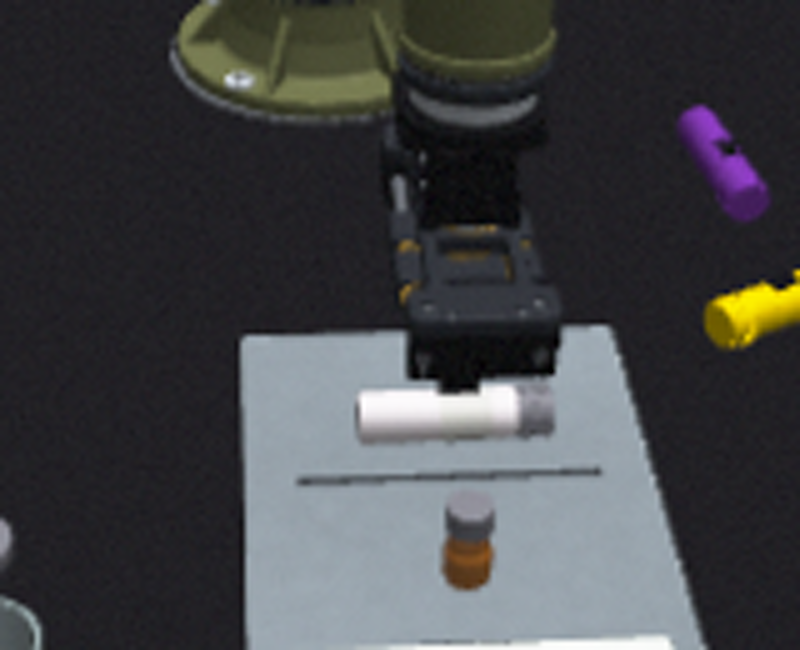

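View pics/s5w.png

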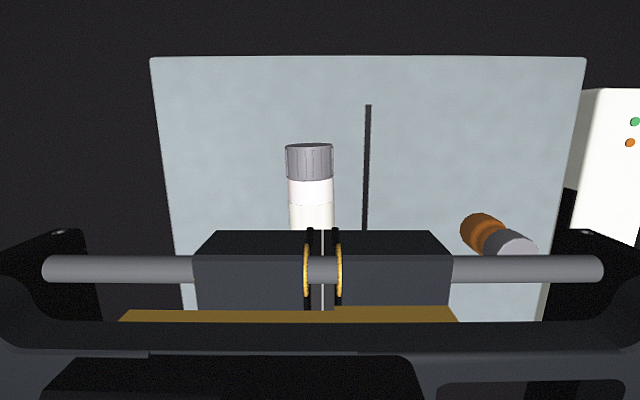

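```bash
python3 - <<'E'
from plan import *
tubepos((350.8,212),(311.4,213.4))
for u in(285,309,333):print(lf(px2w("wrist",(u,165),.029)))
E
```

```text
scene centre [0.5046 0.0062 0.029 ] line frame [-0.0365  0.0079  0.015 ] yaw rel line -0.005900386679884708 len 0.11245136045086755
[-0.0542  0.0485  0.015 ]
[-0.0392  0.0484  0.015 ]
[-0.0242  0.0483  0.015 ]
```

send_rows(steps=[[1,0,-0.16,0,0,0,0],[1,0,-0.16,0,0,0,0],[1,0,0,0.1,0,0,0],[1,0,0,0.1,0,0,0],[1,0,0,0,0,0,0]])

```text
time_s: 6.8
position: [0.4926, 0.0049, 0.0544]
tool_rot: [2.33, 2.106, 0.001]
contact_force: [-0.3, -0.9, 4.7]
width: 0.0004
```

send_rows(steps=[[1,0,0.08,0,0,0,0],[1,0,0.1,0,0,0,0],[1,0,0.1,0,0,0,0],[1,0,0.1,0,0,0,0],[1,0,0.1,0,0,0,0]])

```text
time_s: 7.42
position: [0.5227, 0.0027, 0.0553]
tool_rot: [2.329, 2.105, 0.004]
contact_force: [-0.9, 1.9, 8.3]
width: 0.0007
```

send_rows(steps=[[1,0,0.1,0,0,0,0],[1,0,0.06,0,0,0,0],[1,0,0,0,0,0,0],[1,0,0,-0.2,0,0,0],[1,0,0,0,0,0,0]])

```text
time_s: 8.05
position: [0.5307, 0.0012, 0.0667]
tool_rot: [2.33, 2.106, 0.001]
contact_force: [-0.7, 0.2, -1.1]
width: 0.0004
```

```bash
python3 snap.py s6
```

```text
t 8.05 p [0.5307 0.0012 0.0667] F [-0.6757  0.2378 -1.0891] w 0.0004 toolx [ 0.101   0.9949 -0.0001] tooly [ 0.9949 -0.101   0.0014]
tool lf [-0.01    0.0054  0.0527]
```

View pics/s6.png

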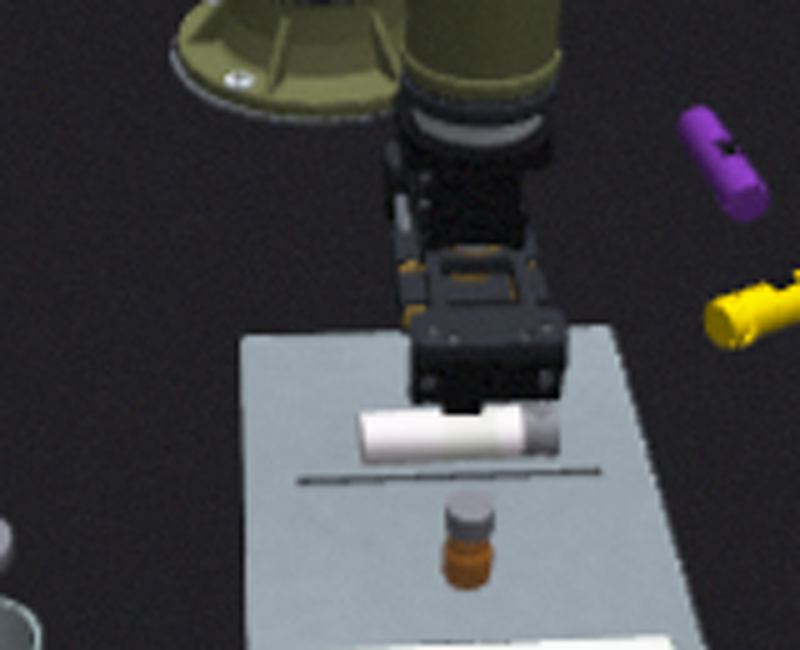

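View pics/s6w.png

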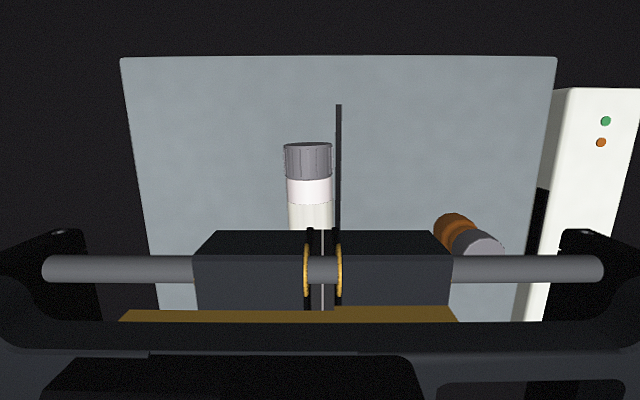

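```bash
python3 - <<'E'
from plan import *
tubepos((240+558/5,130+426/5),(240+360/5,130+436/5))
for u in(283.5,308,332.5):print(lf(px2w("wrist",(u,165),.029)))
for u,v in((284,190),(332,190)):print(lf(px2w("wrist",(u,v),.029)))
print("line in wrist",lf(px2w("wrist",(338.5,150),.014)),lf(px2w("wrist",(339,200),.014)))
E
```

```text
scene centre [0.5202 0.005  0.029 ] line frame [-0.0208  0.0082  0.015 ] yaw rel line -0.02814682247001436 len 0.11201177304799637
[-0.0359  0.0484  0.015 ]
[-0.0206  0.0483  0.015 ]
[-0.0053  0.0482  0.015 ]
[-0.0362  0.0324  0.015 ]
[-0.0056  0.0322  0.015 ]
line in wrist [-0.0009  0.056   0.    ] [-0.0002  0.0215  0.    ]
```

send_rows(steps=[[1,0,-0.17,0,0,0,0],[1,0,-0.17,0,0,0,0],[1,0,0,0.1,0,0,0],[1,0,0,0.1,0,0,0],[1,0,0,0,0,0,0]])

```text
time_s: 8.78
position: [0.5103, 0.0031, 0.0542]
tool_rot: [2.33, 2.106, 0.0]
contact_force: [-0.3, 0.1, 3.0]
width: 0.0003
```

send_rows(steps=[[1,0,0.08,0,0,0,0],[1,0,0.1,0,0,0,0],[1,0,0.1,0,0,0,0],[1,0,0.1,0,0,0,0],[1,0,0.1,0,0,0,0]])

```text
time_s: 9.4
position: [0.5406, 0.0008, 0.0553]
tool_rot: [2.329, 2.105, 0.004]
contact_force: [0.2, 0.2, 8.4]
width: 0.0003
```

send_rows(steps=[[1,0,0.1,0,0,0,0],[1,0,0.1,0,0,0,0],[1,0,0,0,0,0,0],[1,0,0,0,0,0,0],[1,0,0,-0.2,0,0,0]])

```text
time_s: 10.02
position: [0.5494, -0.0008, 0.0652]
tool_rot: [-2.329, -2.106, 0.003]
contact_force: [-1.2, -0.2, -0.2]
width: 0.0006
```

send_rows(steps=[[1,0,0,-0.1,0,0,0],[1,0,0,0,0,0,0],[1,0,0,0,0,0,0],[1,0,0,0,0,0,0],[1,0,0,0,0,0,0]])

```text
time_s: 10.65
position: [0.5502, -0.0008, 0.0718]
tool_rot: [-2.33, -2.106, 0.001]
contact_force: [0.6, -0.2, -0.8]
width: 0.0008
```

```bash
python3 snap.py s7
```

```text
t 10.65 p [ 0.5502 -0.0008  0.0718] F [ 0.6336 -0.1719 -0.7682] w 0.0008 toolx [ 0.1008  0.9949 -0.0001] tooly [ 0.9949 -0.1008 -0.0005]
tool lf [0.0096 0.0053 0.0578]
```

View pics/s7.png

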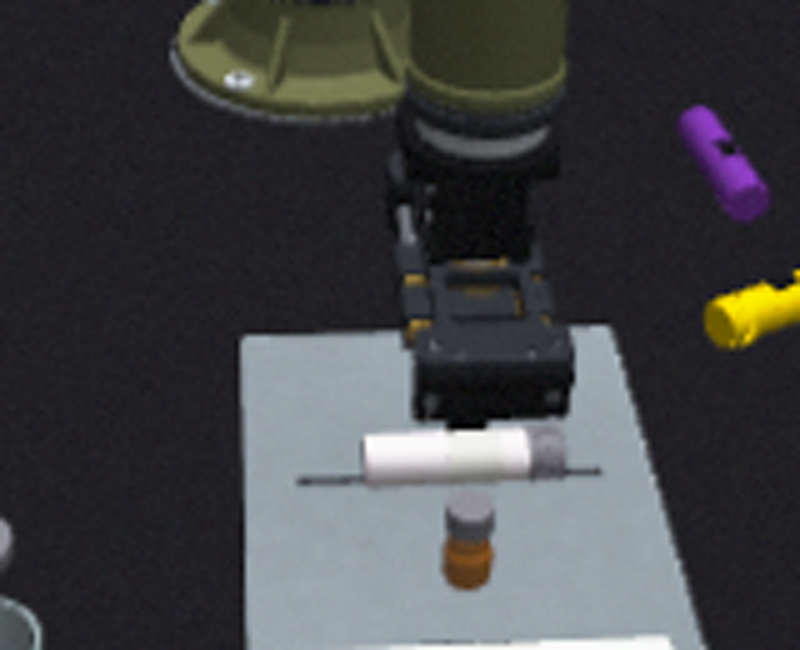

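View pics/s7w.png

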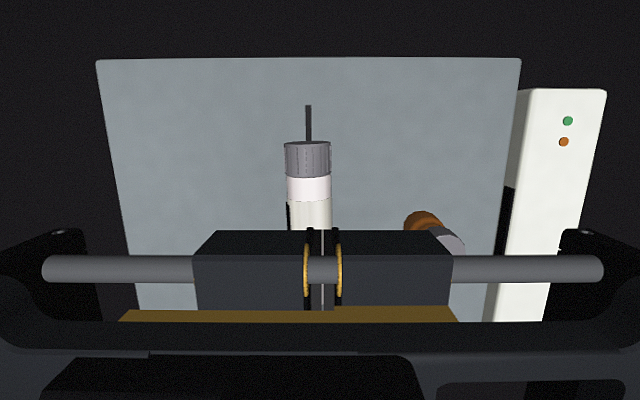

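```bash
python3 - <<'E'
from plan import *
tubepos((240+566/5,130+451/5),(240+362/5,130+459/5))
for u in(283.5,308,331.5):print(lf(px2w("wrist",(u,165),.029)))
print("line in wrist",lf(px2w("wrist",(308,115),.014)),lf(px2w("wrist",(308,138),.014)))
E
```

```text
scene centre [0.5412 0.0034 0.029 ] line frame [0.0002 0.0087 0.015 ] yaw rel line -0.008980817356050455 len 0.11329970021109267
[-0.0163  0.0476  0.015 ]
[-0.0005  0.0476  0.015 ]
[0.0146 0.0475 0.015 ]
line in wrist [-0.0007  0.0788  0.    ] [-0.0009  0.0637  0.    ]
```

send_rows(steps=[[1,0,0,-0.5,0,0,0],[1,0,0,-0.5,0,0,0],[1,-0.6,0,0,0,0,0],[1,-0.9,0,0,0,0,0],[1,-0.9,0,0,0,0,0]])

```text
time_s: 11.38
position: [0.5358, -0.1453, 0.1323]
tool_rot: [2.329, 2.107, 0.0]
contact_force: [1.3, -0.7, 1.1]
width: 0.0002
```

send_rows(steps=[[1,-0.8,0.1,0,0,0,0],[1,-0.8,0.2,0,0,0,0],[1,-0.5,0.1,0,0,0,0],[1,0,0,0,0,0,0],[1,0,0,0,0,0,0]])

```text
time_s: 12.0
position: [0.5472, -0.2705, 0.1318]
tool_rot: [-2.329, -2.107, -0.001]
contact_force: [-0.6, 0.5, -0.4]
width: 0.0004
```

```bash
python3 - <<'E'
from plan import *
rel([.549,-.270,.045],goal(0))
a=get_image("top")[80:245,245:485];b=get_image("wrist")
cv2.imwrite("pics/t8.png",cv2.resize(a,None,fx=3.3,fy=3.3,interpolation=cv2.INTER_CUBIC));cv2.imwrite("pics/w8.png",b)
E
```

```text
t 12.0 p [ 0.5472 -0.2705  0.1318] F [-0.6455  0.464  -0.3994] w 0.0004 toolx [0.0998 0.995  0.0011] tooly [ 0.995  -0.0998 -0.0003]
total units [0.0094 0.0302 1.4469] turn [-0.0003 -0.0011 -0.0028] rot rows 0.015565302469566297 maxunits 1.446861105702342
in goal frame [0.0109 0.0297 1.4469]
```

View pics/t8.png

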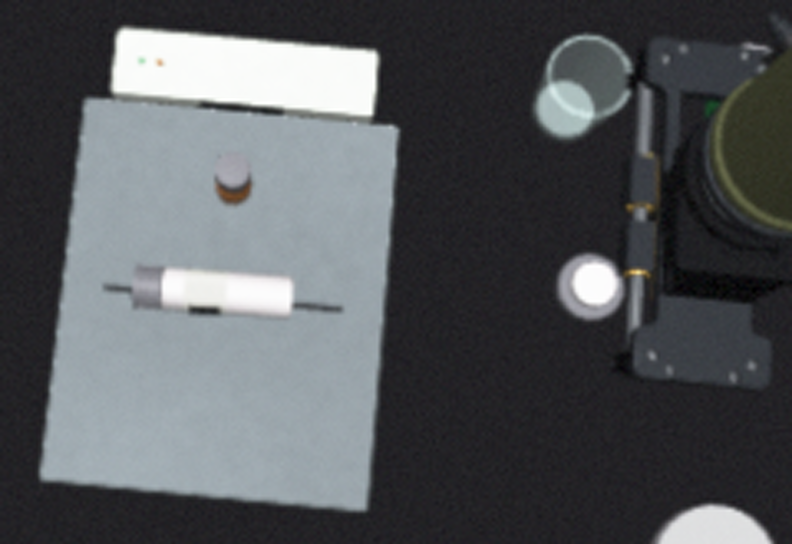

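View pics/w8.png

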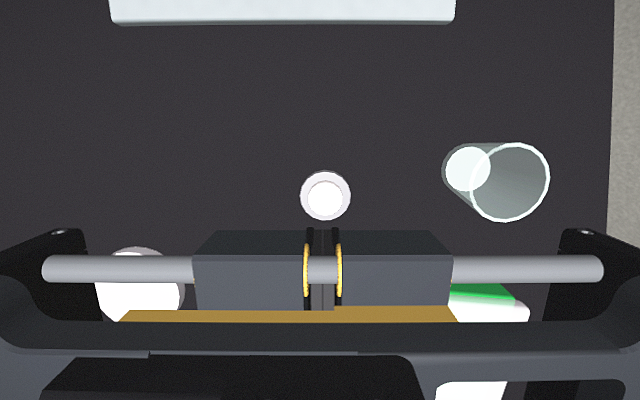

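```bash
python3 - <<'E'
from plan import *
t=lambda x,y:(245+(x+.5)/3.3-.5,80+(y+.5)/3.3-.5)
tubepos(t(132,286),t(293,297),"top")
print("line",lf(px2w("top",t(104,287),.014)),lf(px2w("top",t(342,309),.014)))
print("button wrist",px2w("wrist",(325,196),.018))
E
```

```text
top centre [0.5429 0.0012 0.029 ] line frame [0.0022 0.0066 0.015 ] yaw rel line -0.026167265105886302 len 0.11258233816349024
line [0.001  0.0844 0.    ] [ 0.0013 -0.0853  0.    ]
button wrist [ 0.5489 -0.2667  0.018 ]
```

The tube is within about 1 mm of the line in both views. The white button lies under the closed fingertips, so I'll press it.

send_rows(steps=[[1,0.04,0.03,0.6,0,0,0],[1,0,0,0.6,0,0,0],[1,0,0,0.2,0,0,0],[1,0,0,0,0,0,0],[1,0,0,0,0,0,0]])

```text
time_s: 12.72
position: [0.5503, -0.2698, 0.0498]
tool_rot: [2.328, 2.105, 0.001]
contact_force: [0.6, 0.4, -0.2]
width: 0.0003
```

```bash
python3 snap.py s9; python3 - <<'E'
from plan import *
a=get_image("scene")[190:290,180:300]
cv2.imwrite("pics/s9b.png",cv2.resize(a,None,fx=5,fy=5,interpolation=cv2.INTER_CUBIC))
E
```

```text
t 12.72 p [ 0.5503 -0.2698  0.0498] F [ 0.606   0.3601 -0.2301] w 0.0003 toolx [ 0.1004  0.9949 -0.001 ] tooly [ 0.9949 -0.1004  0.0025]
tool lf [ 0.0358 -0.2624  0.0358]
```

View pics/s9b.png

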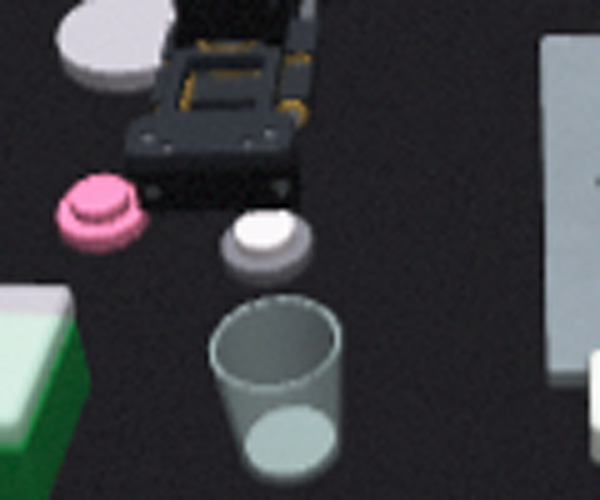

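```bash
python3 - <<'E'
from plan import *
s,r=st();p=s["position"]
for q in(p+[0,0,-.011],[.549,-.269,.018],p+[.015,0,.06]):
    u=w2px("scene",q);print(u,(u-[180,190])*5)
c=get_image("wrist");cv2.imwrite("pics/w9.png",c);print(w2px("wrist",p+[0,0,-.011]))
E
```

```text
t 12.88 p [ 0.5499 -0.27    0.0495] F [0.7975 0.0057 0.5338] w 0.0004 toolx [ 0.1009  0.9949 -0.0011] tooly [ 0.9949 -0.1009  0.0021]
[231.4001 230.3194] [257.0005 201.5972]
[232.7001 235.8753] [263.5005 229.3766]
[228.0073 212.6226] [240.0366 113.1132]
[324.633  245.8733]
```

View pics/w9.png

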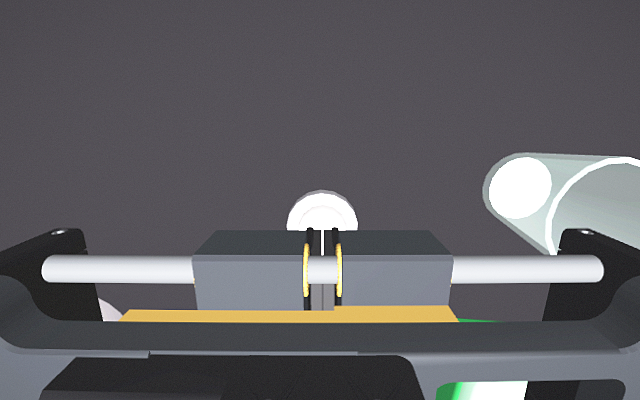

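send_rows(steps=[[1,0.02,0,0.2,0,0,0],[1,0,0,0.13,0,0,0],[1,0,0,0.12,0,0,0],[1,0,0,0,0,0,0],[1,0,0,0,0,0,0]])

```text
time_s: 13.55
position: [0.5495, -0.2684, 0.0267]
tool_rot: [2.33, 2.106, -0.003]
contact_force: [-13.6, 5.8, 38.0]
width: 0.0006
```

send_rows(steps=[[1,0,0,-0.25,0,0,0],[1,0,0,-0.5,0,0,0],[1,0,0,-0.5,0,0,0],[0.1,0,0,0,0,0,0],[0.1,0,0,0,0,0,0]])

```text
time_s: 14.18
position: [0.5484, -0.2682, 0.0947]
tool_rot: [-2.329, -2.105, 0.001]
contact_force: [-0.0, 0.1, -0.1]
width: 0.0131
```

```bash
python3 - <<'E'
from plan import *
s,r=st();p=s["position"]
b=get_image("wrist");cv2.imwrite("pics/w10.png",b[:,100:600])
a=get_image("scene")[190:290,180:300]
cv2.imwrite("pics/s10.png",cv2.resize(a,None,fx=5,fy=5,interpolation=cv2.INTER_CUBIC))
print("pink",px2w("top",(461.5,183.5),.018),"dish",px2w("top",(461,253),.015))
E
```

```text
t 14.18 p [ 0.5484 -0.2682  0.0947] F [-0.0308  0.0935 -0.1123] w 0.0131 toolx [0.1008 0.9949 0.0006] tooly [ 0.9949 -0.1008 -0.0018]
pink [ 0.5083 -0.3565  0.018 ] dish [ 0.3467 -0.3489  0.015 ]
```

View pics/w10.png

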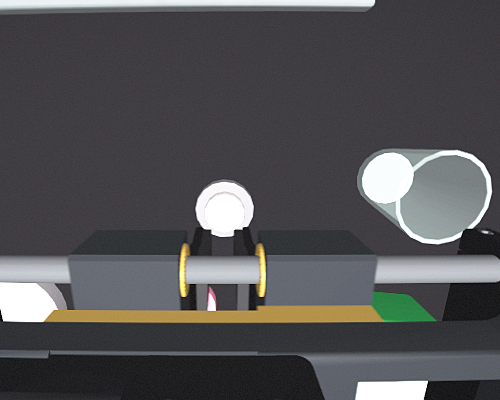

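View pics/s10.png

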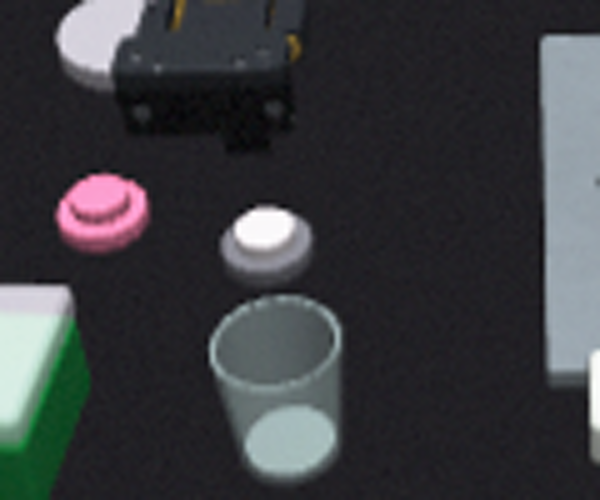

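```bash
python3 - <<'E'
from plan import *
t=lambda x,y:(245+(x+.5)/3.3-.5,80+(y+.5)/3.3-.5)
s=lambda x,y:(180+(x+.5)/5-.5,190+(y+.5)/5-.5)
print("rim top",px2w("top",t(590,77),.07),px2w("top",t(590,35),.07),px2w("top",t(547,77),.07))
print("rim scene",px2w("scene",s(276,343),.07),px2w("scene",s(276,297),.07))
print("base top cam",[px2w("top",t(591,287),z) for z in(.008,.012)])
print("btn scene",px2w("scene",s(266,229),.018))
E
```

```text
rim top [ 0.685  -0.2587  0.07  ] [ 0.7156 -0.2603  0.07  ] [ 0.6847 -0.2288  0.07  ]
rim scene [ 0.6852 -0.2578  0.07  ] [ 0.6549 -0.2578  0.07  ]
base top cam [array([ 0.5505, -0.2708,  0.008 ]), array([ 0.5497, -0.2696,  0.012 ])]
btn scene [ 0.5471 -0.2687  0.018 ]
```

send_rows(steps=[[0.1,-0.02,-0.45,0,0,0,0],[0.1,0,0,0.5,0,0,0],[0.1,0,0,0.5,0,0,0],[0.1,0,0,0,0,0,0],[0.1,0,0,0,0,0,0]])

```text
time_s: 14.9
position: [0.5224, -0.2668, 0.0363]
tool_rot: [-2.33, -2.107, -0.0]
contact_force: [-0.0, 0.2, 0.7]
width: 0.0389
```

```bash
python3 - <<'E'
from plan import *
s,r=st();p=s["position"];print(s["ft_torque"])
b=get_image("wrist");cv2.imwrite("pics/w11.png",b[:,100:600])
a=get_image("scene")[190:290,180:300]
cv2.imwrite("pics/s11.png",cv2.resize(a,None,fx=5,fy=5,interpolation=cv2.INTER_CUBIC))
E
```

```text
t 14.9 p [ 0.5224 -0.2668  0.0363] F [-0.0169  0.196   0.7194] w 0.0389 toolx [0.1007 0.9949 0.0002] tooly [ 0.9949 -0.1007 -0.    ]
[ 0.015  -0.1136 -0.0109]
```

View pics/w11.png

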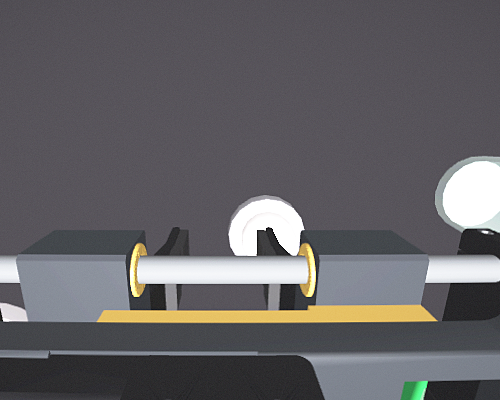

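View pics/s11.png

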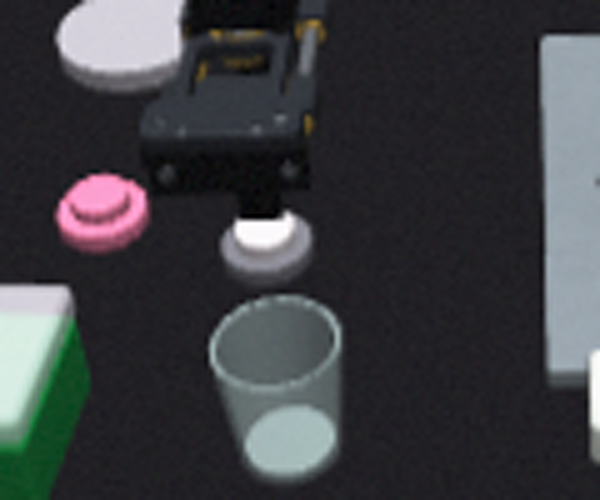

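send_rows(steps=[[0.1,0,0,0.08,0,0,0],[0.1,0,0,0.06,0,0,0],[0.1,0,0,0.03,0,0,0],[0.1,0,0,0,0,0,0],[0.1,0,0,0,0,0,0]])

```text
time_s: 15.62
position: [0.5233, -0.2674, 0.0273]
tool_rot: [2.329, 2.105, 0.001]
contact_force: [-0.5, 0.5, 8.2]
width: 0.0389
```

```bash
python3 - <<'E'
from plan import *
s,r=st();print(s["ft_torque"])
E
```

```text
t 15.62 p [ 0.5233 -0.2674  0.0273] F [-0.4695  0.4585  8.2263] w 0.0389 toolx [ 0.1008  0.9949 -0.0011] tooly [ 0.9949 -0.1008  0.0021]
[ 0.0226 -0.1452  0.0336]
```

```bash
python3 - <<'E'
from plan import *
s,r=st();print(s["ft_torque"],s["q"])
b=get_image("wrist");cv2.imwrite("pics/w12.png",b)
f=get_image("scene");cv2.imwrite("pics/s12f.png",f);a=f[210:270,200:280]
cv2.imwrite("pics/s12.png",cv2.resize(a,None,fx=9,fy=9,interpolation=cv2.INTER_CUBIC))
cv2.imwrite("pics/t12.png",get_image("top"))
for i in range(4):
  s=bot.get_state();print(s["time_s"],s["contact_force"],s["ft_torque"],s["position"])
  get_image("top")
E
```

```text
t 15.62 p [ 0.5233 -0.2674  0.0273] F [-0.4695  0.4585  8.2263] w 0.0389 toolx [ 0.1008  0.9949 -0.0011] tooly [ 0.9949 -0.1008  0.0021]
[ 0.0226 -0.1452  0.0336] [ 0.7939  0.4107 -0.437   1.8097  0.2077  0.964   0.169 ]
15.775 [-0.881   0.6483  8.6094] [ 0.0778 -0.1316  0.0123] [ 0.5233 -0.2674  0.0273]
15.825 [-0.1784 -0.6379  7.8955] [ 0.0686 -0.1523  0.0158] [ 0.5233 -0.2674  0.0273]
15.875 [0.1057 0.1706 7.6531] [ 0.0331 -0.0994  0.0142] [ 0.5233 -0.2674  0.0273]
15.925 [-1.2929  0.412   8.0038] [ 0.0071 -0.0941  0.0317] [ 0.5233 -0.2674  0.0273]
```

View pics/w12.png

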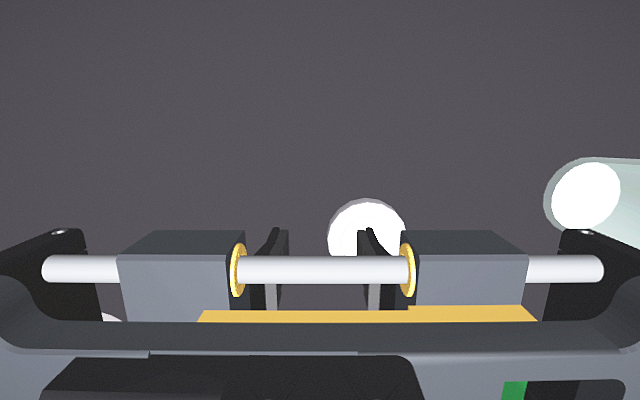

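View pics/s12.png

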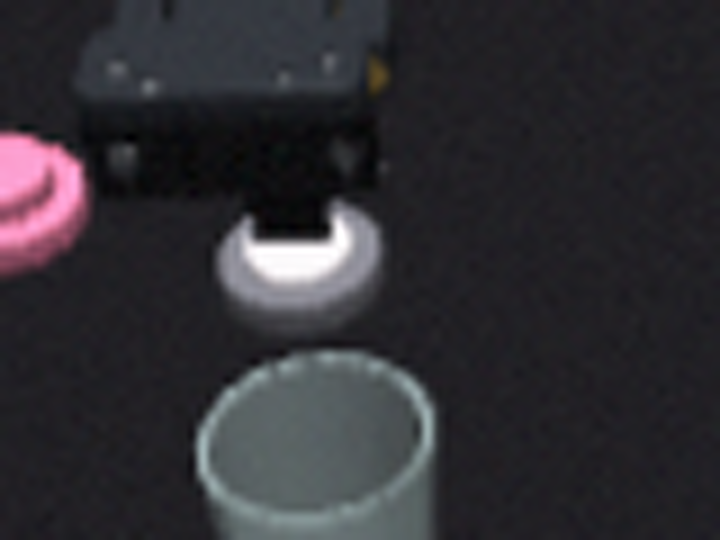

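View pics/t12.png

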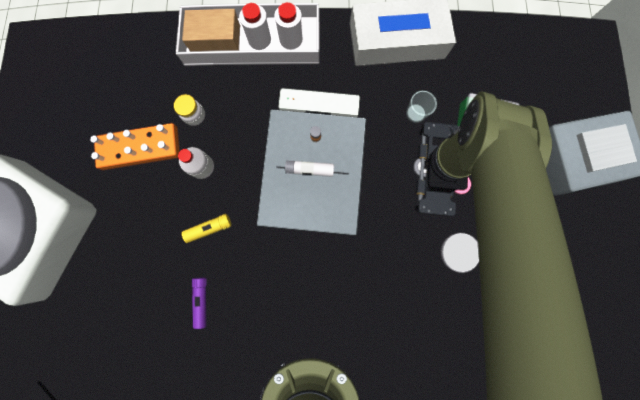

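send_rows(steps=[[0.1,0,0,0.02,0,0,0],[0.1,0,0,0,0,0,0],[0.1,0,0,0,0,0,0],[0.1,0,0,0,0,0,0],[0.1,0,0,0,0,0,0]])

```text
time_s: 16.6
position: [0.5234, -0.2674, 0.0272]
tool_rot: [2.329, 2.105, 0.0]
contact_force: [-3.0, 1.4, 14.1]
width: 0.0392
```

```bash
python3 - <<'E'
from plan import *
s,r=st()
cv2.imwrite("pics/s13f.png",get_image("scene"));cv2.imwrite("pics/w13.png",get_image("wrist"))
E
```

```text
t 16.6 p [ 0.5234 -0.2674  0.0272] F [-3.0359  1.4183 14.1014] w 0.0392 toolx [ 0.1008  0.9949 -0.0015] tooly [ 0.9949 -0.1008  0.0021]
```

send_rows(steps=[[0.1,0,0,-0.1,0,0,0],[0.1,0,0,-0.15,0,0,0],[0.1,0,0,0,0,0,0],[0.1,0,0,0,0,0,0],[0.1,0,0,0,0,0,0]])

```text
time_s: 17.32
position: [0.5217, -0.2667, 0.039]
tool_rot: [-2.33, -2.106, 0.001]
contact_force: [-0.2, 0.3, -0.3]
width: 0.0396
```

```bash
python3 - <<'E'
from plan import *
s,r=st()
f=get_image("scene");cv2.imwrite("pics/s14f.png",f);b=get_image("wrist")
g=cv2.imread("pics/s13f.png");w=cv2.imread("pics/w13.png");z=cv2.imread("pics/scene0.png")
k=lambda i:cv2.resize(i[225:258,218:250],(264,272),interpolation=cv2.INTER_CUBIC)
cv2.imwrite("pics/cmp.png",np.vstack([np.hstack([k(z),k(g),k(f)]),np.hstack([cv2.resize(i[180:270,270:460],(396,188)) for i in(w,b)])]))
E
```

```text
t 17.32 p [ 0.5217 -0.2667  0.039 ] F [-0.2272  0.2714 -0.2989] w 0.0396 toolx [0.1008 0.9949 0.0004] tooly [ 0.9949 -0.1007 -0.0011]
```

View pics/cmp.png

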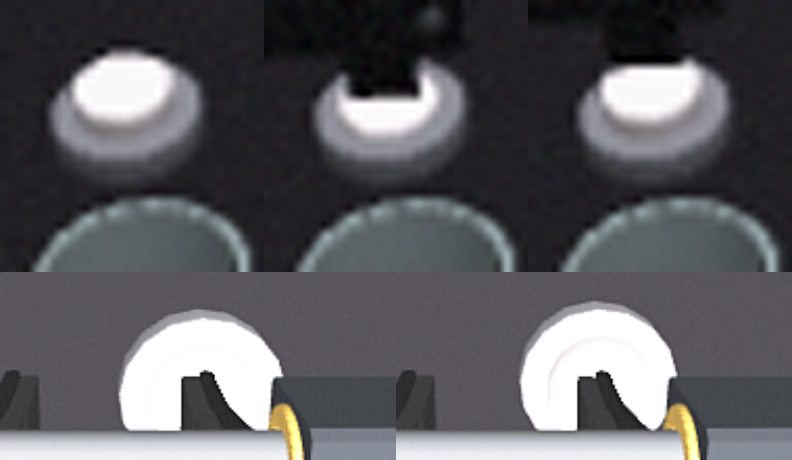

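```bash
python3 - <<'E'
from plan import *
for dz in(.0017,.0045,.006):print(dz,w2px("scene",[.535,-.269,.018])-w2px("scene",[.535,-.269,.018-dz]))
for n in("scene0","s12f","s13f","s14f"):
    g=cv2.cvtColor(cv2.imread(f"pics/{n}.png"),cv2.COLOR_BGR2GRAY).astype(float)
    o=[]
    for c in range(229,238):
        v=g[234:247,c];i=[k for k in range(len(v)-1) if v[k]>=200>v[k+1]]
        o.append(234+i[-1]+(v[i[-1]]-200)/(v[i[-1]]-v[i[-1]+1]) if i else np.nan)
    print(n,np.array(o))
E
```

```text
0.0017 [-0.0723 -0.4757]
0.0045 [-0.1912 -1.2571]
0.006 [-0.2547 -1.6746]
scene0 [238.5634 238.6984 238.98   239.0154 239.0588 238.6897 238.3939 237.7407
 236.9583]
s12f [240.1967 240.6364 240.7097 240.7627 240.6349 240.5968 240.2459 239.6897
 238.9375]
s13f [240.1864 240.6406 240.7213 240.7719 240.6557 240.6066 240.2069 239.7143
 239.    ]
s14f [238.5556 238.7097 238.9423 239.0299 239.0704 238.6721 238.4062 237.7407
 237.    ]
```

The white edge shifts by 1.75 px when pressed, where 6 mm predicts 1.67 px. So the button went fully down, and it's back up now. I'll retreat and check the tube one last time.

send_rows(steps=[[0.1,0,0,-0.5,0,0,0],[0.1,0,0,-0.7,0,0,0],[0.1,0,0,0,0,0,0],[0.1,0,0,0,0,0,0],[0.1,0,0,0,0,0,0]])

```text
time_s: 18.05
position: [0.5212, -0.2665, 0.1102]
tool_rot: [-2.329, -2.105, 0.001]
contact_force: [-0.5, -0.1, -0.8]
width: 0.0392
```

```bash
python3 - <<'E'
from plan import *
st();a=get_image("top")
cv2.imwrite("pics/t15.png",cv2.resize(a[80:245,245:485],None,fx=3.3,fy=3.3,interpolation=cv2.INTER_CUBIC))
E
```

```text
t 18.05 p [ 0.5212 -0.2665  0.1102] F [-0.5202 -0.0715 -0.8249] w 0.0392 toolx [0.1008 0.9949 0.0009] tooly [ 0.9949 -0.1008 -0.0024]
```

View pics/t15.png

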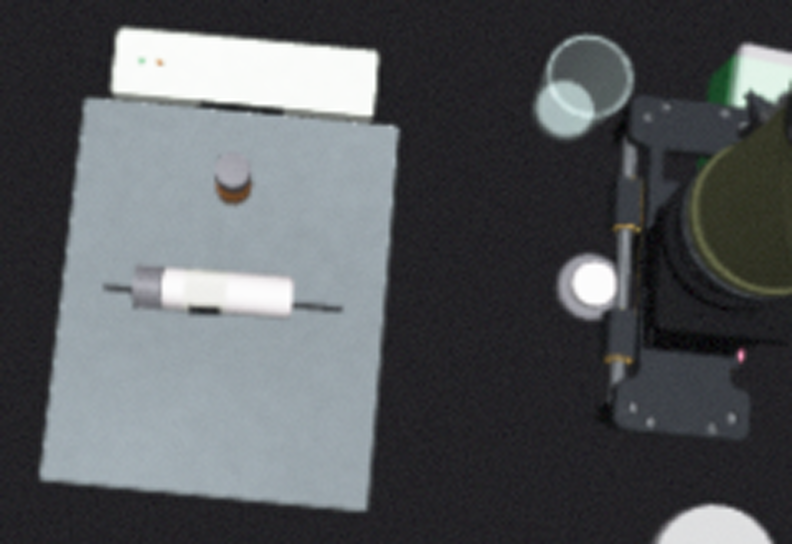

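The tube hasn't moved: it lies over the line from (132,286) to (293,297). The vial and beaker are where they were, and the button is up.

```bash
python3 -c "
from station import order
print(order.finish_job())"
```

```text
the job is handed in; nothing more can be done
None
```

I rolled the white tube onto the dark line, pressed the white start button fully down and released it, then handed the job in at about 18 s. No verdict was reported.

**Tube:** I rolled it with four fingertip strokes across its top, covering about 74 mm (roughly 280° of turn). In the last check it sat within about 1 mm of the line across it, less than 10 mm off along it, and under 2° off parallel. It did not move while I pressed the button.

**Button:** I pressed it twice. The first press, with the fingers closed, ended in a hard stop at 38 N, which is close to the 40 N limit on the arm and gripper body. I then pressed again more gently with one finger at 8 to 14 N. The camera showed the top move by 1.75 px where 6 mm predicts 1.67 px, and it was back at its starting height afterwards.

**One disagreement:** at the stop, the arm's own reading put the fingertip about 4 mm higher than a fully pressed button should be. I went by the image and the force, which was well above the 4 N needed, and did not find the cause.

**Other things:** the vial and beaker looked unmoved in the last picture. The arm was kept clear of the flask, jar and dish, but I did not measure them at the end.

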